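# Top off the tin display and hold its keeper bar ready

### The job

Finish the tin pyramid in the display rack: lay the spare tin in the gap on top of the two tins in the rack, lying the same way as they do, and let go of it. Then pick up the keeper bar by its balance point and hold it level, lengthwise over the middle of the rack, about 4 cm above the tops of both forked posts, for a colleague to fit: finish while still holding it there, still. Do not let the bar touch the rack or the tins, and leave everything else on the counter where it is.

Things in the scene. Friction and masses are not known exactly. Their poses are not given: they have to be found in the camera images.
- rack: wooden display rack, fixed. Origin at the centre of its underside, x along the two tins lying in it, z up. Base board 140 x 114 x 8 mm; side walls to 34 mm height, 102 mm apart inside (along y). A forked post at each end (x = +58 and -58 mm, y = 0), inner faces 106 mm apart. A third tin resting in the gap on the two has its centre about 76 mm and its top 101 mm above the counter.
- post_a (a point): fork of the rack's post at its +x end: point in the middle of the notch floor, 106 mm above the counter. The post is 10 mm thick (along the rack's x) and 32 mm wide; the notch is 20 mm wide, open upward, and its two prongs end 118 mm above the counter.
- post_b (a point): the same point of the equal post at the rack's -x end.
- tin_left: plain aluminium tin, a closed cylinder 50 mm in diameter and 84 mm long, lying on its side, 0.12 kg or so; origin at its centre, x along its axis (y and z turn with it as it rolls). Lies in the rack on its +y side, its centre 33 mm above the counter.
- tin_right: plain aluminium tin, a closed cylinder 50 mm in diameter and 84 mm long, lying on its side, 0.12 kg or so; origin at its centre, x along its axis (y and z turn with it as it rolls). Lies in the rack on its -y side, its centre 33 mm above the counter.
- tin_spare: plain aluminium tin, a closed cylinder 50 mm in diameter and 84 mm long, lying on its side, 0.12 kg or so; origin at its centre, x along its axis (y and z turn with it as it rolls). The tin outside the rack: it lies across the cradle with its centre 31 mm above the counter.
- cradle: small fixed plywood board, 70 x 60 mm and 6 mm thick, with two 6 mm high strips along x (outer edges 48 mm apart) that keep the spare tin from rolling. Origin at the centre of its underside, x along the spare tin.
- keeper: keeper bar, loose cast aluminium, about 0.24 kg, 196 mm long, lying flat: a straight bar 14 mm wide, 18 high, with a block (30 mm long, 40 wide, 34 high) at one end, undersides flush. Origin on the underside at the middle of the 196 mm, x towards the block (x = 68 to 98 mm), z up. Balances 33 mm from the middle towards the block. Either end may go over either post.
- keeper_balance (a point): the keeper bar's balance point along its length: inside the bar, 33 mm from the middle towards the block, 9 mm above the underside; axes as the keeper bar's.
- tape_dispenser: black desktop tape dispenser; a bystander, loose; origin at the centre of its underside
- stapler: dark stapler, 130 mm long, 52 high; a bystander, loose; origin at the centre of its underside
- ink_pad: flat black ink pad, 70 x 55 x 18 mm; a bystander, loose; origin at the centre of its underside
- tape_roll: pale paper tape roll lying flat, 84 mm across, 22 high; a bystander, loose; origin at the centre of its underside
- card_box: cardboard box, 110 x 80 x 35 mm; a bystander, loose; origin at the centre of its underside
- round_pot: round glass pot with steel lid, 60 mm across, 50 high, upright; a bystander, loose; origin at the centre of its underside
- envelope_pack: pack of envelopes, 120 x 90 x 30 mm; a bystander, loose; origin at the centre of its underside
Things that resemble listed ones, but are neither listed nor needed, are in the scene too. Leave any orange look-alike of the tin_spare alone.

How it is judged:
On the way:
1. the spare tin rests in the gap on top of the two rack tins, released (z of tin_spare in the frame of rack between 0.07 and 0.081 m and y of tin_spare in the frame of rack between -0.006 and 0.006 m and x of tin_spare in the frame of rack between -0.013 and 0.013 m and angle between the x axis of tin_spare and the x axis of rack, either way round below 0.2 rad and contact force between tin_spare and the fingers below 0.05 N and linear speed of tin_spare below 0.02 m/s and contact force between tin_spare and tin_left above 0.1 N and contact force between tin_spare and tin_right above 0.1 N), for 0.3 s.
At the end, for the whole second after the job is handed in: Spare tin released on both rack tins (6 mm sideways, 13 mm lengthwise, 0.2 rad). Bar gripped within 18 mm of its balance point, still, level to 0.08 rad, along the rack to 0.12 rad, centred to 15 mm lengthwise and 10 mm sideways, underside 126 to 200 mm high, clear of rack and tins (all of step 1 and z of keeper in the frame of rack between 0.126 and 0.2 m and x of keeper in the frame of rack between -0.015 and 0.015 m and y of keeper in the frame of rack between -0.01 and 0.01 m and angle between the x axis of keeper and the x axis of rack, either way round below 0.12 rad and angle between keeper's own z axis and vertical below 0.08 rad and x of the grasp point in the frame of keeper_balance between -0.018 and 0.018 m and contact force between keeper and the fingers above 1 N and linear speed of keeper below 0.02 m/s and contact force between keeper and rack below 0.05 N and contact force between keeper and tin_spare below 0.05 N); the arm keeps its last pose, push and grip.
It fails at once if the keeper bar hits the rack or a tin (contact force between keeper and rack above 1 N or contact force between keeper and tin_left above 1 N or contact force between keeper and tin_right above 1 N or contact force between keeper and tin_spare above 1 N).
It fails at once if a bystander is moved more than 25 mm (distance of any of tape_dispenser, stapler, ink_pad, tape_roll, card_box, round_pot, envelope_pack from where it was at the start of the episode above 0.025 m).
It fails at once if a tin is knocked out of the rack (distance of any of tin_left, tin_right from where it was at the start of the episode above 0.025 m).
It also fails if it takes over 64 s, if anything falls off the work surface, if the arm or the gripper's body presses on something with over 40 N, if the wrist force passes 120 N, or if a joint passes its speed limit or range.

### The arm

A 7-joint arm with a two-finger parallel gripper is mounted at the origin on the work surface. World frame = base frame: x ahead of the robot, y to its left, z up, the work surface at z = 0. Lengths are in m, angles in rad, forces in N, time in s.
With the tool pointing down it reaches from about 0.4 to 0.875 m from the base axis. Payload 19.3 kg.
Tool frame: the origin (TCP) lies midway between the tips of the shut fingers; the grasp point (between the pads) lies 19 mm behind it; z points along the fingers, y is the direction in which the jaws open and shut (so a half turn about z gives the same grasp; the last joint's range is limited). The gripper opens to 85 mm and grips with 20 to 120 N. Pads are 22 mm wide; open, the fingers measure 114 mm over their backs; the gripper's body (76 mm by 85 mm) begins 54 mm behind the grasp point. The pads swing forward as they close: fully open they stand 13 mm farther back than shut.
Start: joints at [1.203, 0.521, -0.036, 1.599, 0.021, 1.021, -0.113], TCP at [0.183, -0.597, 0.231] pointing down, gripper open.
Joint ranges: [-2.91, 2.91], [-0.3, 2.13], [-1.5, 1.42], [0.17, 2.43], [-1.26, 4.41], [0.16, 1.93], [-2.52, 2.52]. Speed limits (rad/s): [1.89, 1.89, 2.39, 2.39, 3.01, 3.01, 3.01].

### API

Orientations are given as [roll, pitch, yaw] about the fixed x, y, z axes, in that order (R = Rz(yaw) Ry(pitch) Rx(roll)).
In Python, from workcell import telemetry, cams, workorder gives the robot as it stands. The module is installed in compiled form; this text tells all that it offers.
- The arm moves only by the tool apply_moves, never from a script. Its argument "steps" is a list of rows, each a list of 4 numbers: the shift along the tool's x, y, z in cm, then the turn about the tool's z in rad. A call has exactly 10 rows; each row is the pose to reach, as a shift and turn from the pose commanded when the call began, along the tool's axes at that moment; what a row does not reach only later rows make up. A row lasts 1/12 s, in which the tool goes at most 41.7 mm and 7.16 degrees, less where a joint would pass 70% of its speed; a pose out of reach is approached as far as the arm can. A call with a gripper value outside its range is refused whole. "claw" is the closure, from 0 (fully open) to 1 (shut), set as the call begins (left out, the last holds). The fingers move at their own pace and stop on an object; "force" is the grip in N (left out, the last holds). Time passes only in rows, so rows that repeat a pose let the fingers close, or fill a call up. It gives the time, the measured TCP pose, the force and the opening at its end, in the units of the state.
- telemetry.observe(): the state, without advancing time (a new reading comes with each control period).
- cams.grab_frame(name): name is "scene" or "side" or "wrist"; returns a dict with "color" (480x640x3 uint8, red, green, blue), "mtx" (3x3 intrinsics, pixels), "eye" and "orientation" of the camera in the world; the wrist camera has in their place "T_tool_cam" (4x4, takes a point from camera to tool coordinates, whose origin is the TCP and whose axes are the flange's). Camera axes: x right, y down, z forward; pixel columns grow to the right and rows downward; lengths in m; the calibration is good to about 2 mm. The wrist camera is an equidistant fisheye: a pixel r from the principal point sees the ray r / f radians off the axis. A picture is of the moment at which its call begins: read the wrist's pose just before it. There is no depth.
- workorder.job_done(): hands the job in, once; it reports no verdict.
Trained networks look in the newest picture that a camera, given by its name, has taken for a name from the list of things; names that differ only in an ending like _2 or _b are one class to them, and where a whole thing is asked for, a point or a joint stands for the part that bears it (a point fixed in the world has none). Each returns a list of dicts, best first, with "score" (0 to 1); they miss things now and then, are a little off and sometimes report something else, mostly with a low value. They report only what shows in the picture. A call takes as long as a camera call. They do not tell look-alikes from the thing itself.
- cams.find_in(camera, name): "box" ([left, top, width, height] in pixels, round what is visible of it).
- cams.pinpoint(camera, name): "uv" ([column, row] in pixels: a listed point, or the origin of a listed thing).
The state is a dict: "clock": time; "qpos": joint angles; "qd": joint speeds; "joint_efforts": joint torques, N m; "position": TCP position; "tool_rot": TCP orientation; "force": force on the tool from outside, world axes, zero at the start; "moment": the same for the moment, N m; "grip_width": finger opening in m.
Only numpy, scipy, OpenCV 4.12 (cv2) and the standard library are available. Lean on these libraries where they do the work, as an engineer would, in place of code of your own. Each camera call takes 0.05 s, during which the arm holds its last target. There are 200 camera calls.

## Working session

There is one attempt and no reset: what is moved stays moved. The work goes in short steps, Python scripts to look and compute and a tool call to move; the robot and the scene stay as the last step left them, time stands still between calls to the robot, and variables do not carry over. Pictures are saved under pics/ and viewed, about 8 in all and at most 12, crops included, and the job is handed in when it is done.

Besides the shell and the picture viewer there is one more tool, called after "Call:" by a JSON object that holds its "op" and its "data". apply_moves: Moves the arm, as the interface text tells. Its arguments: {"type":"object","properties":{"steps":{"type":"array"},"claw":{"type":"number"},"force":{"type":"number"}},"required":["steps"]}

```bash
mkdir -p pics
python3 - <<'E'
from workcell import telemetry, cams
import cv2, numpy as np
s=telemetry.observe(); print({k:np.round(v,3).tolist() for k,v in s.items()})
for c in ["scene","side"]:
    f=cams.grab_frame(c); cv2.imwrite(f"pics/{c}0.png",f["color"][:,:,::-1]); print(c,f["mtx"],f["eye"],f["orientation"])
    for n in ["rack","post_a","post_b","tin_left","tin_spare","cradle","keeper","keeper_balance"]:
        print(n,[(np.round(d["uv"]).tolist(),round(d["score"],2)) for d in cams.pinpoint(c,n)][:4])
f=cams.grab_frame("wrist"); print(f["mtx"],f["T_tool_cam"],[k for k in f]); cv2.imwrite("pics/wrist0.png",f["color"][:,:,::-1])
E
```

```text
{'clock': 0.0, 'qpos': [1.203, 0.522, -0.036, 1.6, 0.021, 1.021, -0.113], 'qd': [0.003, 0.001, 0.0, 0.002, -0.0, 0.001, -0.0], 'joint_efforts': [0.001, -92.708, 1.98, -36.992, 0.018, 0.008, -0.0], 'position': [0.183, -0.597, 0.231], 'tool_rot': [-3.14, 0.0, 0.298], 'force': [-0.129, -0.721, 0.228], 'moment': [0.044, -0.046, -0.004], 'grip_width': 0.085}
scene [[488.52354125   0.         322.5099132 ]
 [  0.         488.52354125 248.48298264]
 [  0.           0.           1.        ]] [ 1.13007533 -0.59176835  1.21709457] [-2.51883837  0.01696794  0.72537628]
rack [([378.0, 213.0], 0.68), ([399.0, 165.0], 0.27)]
post_a [([372.0, 179.0], 0.91), ([390.0, 207.0], 0.69)]
post_b [([372.0, 179.0], 0.91), ([390.0, 207.0], 0.69)]
tin_left [([388.0, 206.0], 0.58), ([419.0, 259.0], 0.32)]
tin_spare [([308.0, 262.0], 0.96), ([336.0, 232.0], 0.84)]
cradle [([306.0, 266.0], 0.41), ([370.0, 207.0], 0.25)]
keeper [([243.0, 326.0], 0.57)]
keeper_balance [([243.0, 334.0], 0.79)]
side [[555.81957975   0.         314.12523739]
 [  0.         555.81957975 241.52042876]
 [  0.           0.           1.   
[... 244 characters left out ...]
69)]
tin_left [([202.0, 319.0], 0.65), ([212.0, 326.0], 0.39)]
tin_spare [([282.0, 289.0], 0.78), ([320.0, 263.0], 0.73), ([202.0, 320.0], 0.66), ([386.0, 229.0], 0.66)]
cradle [([324.0, 277.0], 0.66)]
keeper [([386.0, 235.0], 0.62)]
keeper_balance [([387.0, 228.0], 0.77)]
[[371.64829954   0.         319.7293737 ]
 [  0.         371.64829954 240.16289472]
 [  0.           0.           1.        ]] [[-7.04815097e-05 -9.45428531e-01 -3.25829537e-01  8.40322375e-02]
 [ 9.99999958e-01  2.49894866e-05 -2.88823663e-04 -2.00949204e-04]
 [ 2.81204444e-04 -3.25829544e-01  9.45428490e-01 -1.42618879e-01]
 [ 0.00000000e+00  0.00000000e+00  0.00000000e+00  1.00000000e+00]] ['color', 'mtx', 'T_tool_cam']
```

View pictures.

View pics/scene0.png

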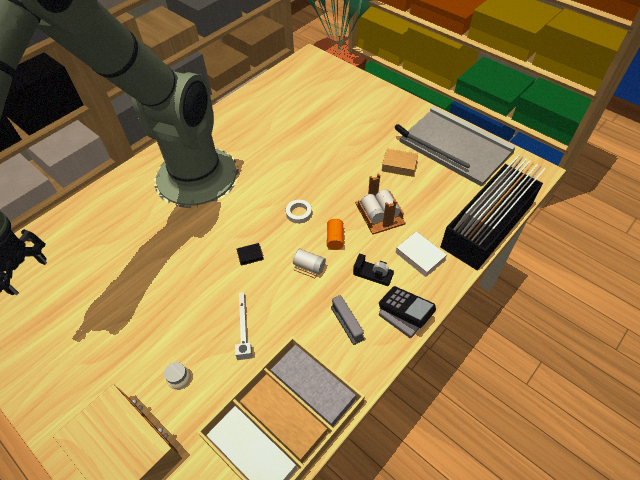

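View pics/side0.png

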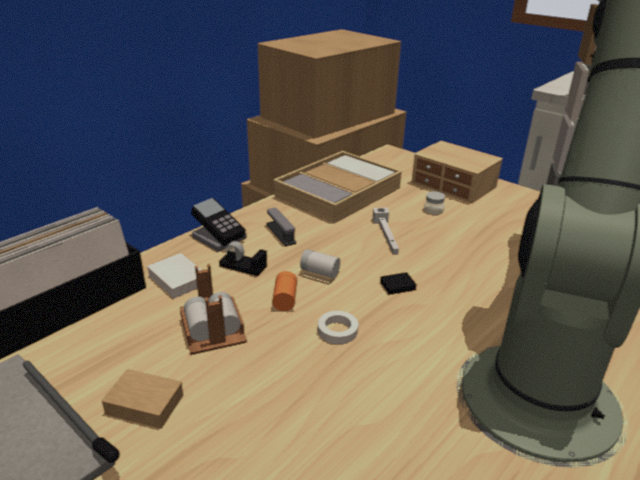

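```bash
cat > h.py <<'E'
import numpy as np, cv2
from scipy.spatial.transform import Rotation as R
from workcell import telemetry, cams
def rot(e): return R.from_euler('xyz',e).as_matrix()
def snap(c):
    s=telemetry.observe(); f=cams.grab_frame(c); K=f["mtx"]
    if c=="wrist":
        T=np.eye(4); T[:3,:3]=rot(s["tool_rot"]); T[:3,3]=s["position"]; T=T@f["T_tool_cam"]
        return f["color"],K,T[:3,:3],T[:3,3],True
    return f["color"],K,rot(f["orientation"]),np.array(f["eye"]),False
def ray(cam,uv):
    _,K,Rm,e,fish=cam; p=np.array([(uv[0]-K[0,2])/K[0,0],(uv[1]-K[1,2])/K[1,1]])
    if fish:
        t=np.hypot(*p); d=np.r_[p/max(t,1e-9)*np.sin(t),np.cos(t)]
    else: d=np.r_[p,1]
    return e,Rm@d
def atz(cam,uv,z):
    e,d=ray(cam,uv); return e+d*(z-e[2])/d[2]
def proj(cam,P):
    _,K,Rm,e,fish=cam; q=(np.atleast_2d(P)-e)@Rm
    if fish:
        r=np.hypot(q[:,0],q[:,1]); t=np.arctan2(r,q[:,2]); p=q[:,:2]/np.maximum(r,1e-9)[:,None]*t[:,None]
    else: p=q[:,:2]/q[:,2:]
    return p*[K[0,0],K[1,1]]+K[:2,2]
E
python3 - <<'E'
from h import *
a=snap("scene"); b=snap("side")
np.set_printoptions(precision=3,suppress=True)
for cam,L in ((a,[("postA",(372,179),.106),("postB",(390,207),.106),("rack",(378,213),0),("spare?",(308,262),.031),("spare?",(336,232),.031),("keep",(243,326),0),("bal",(243,334),.009)]),(b,[("post",(201,271),.106),("post",(214,301),.106),("rack",(212,329),0),("sp?",(282,289),.031),("sp?",(320,263),.031),("keep",(386,235),0),("bal",(387,228),.009)])):
    for n,u,z in L: print(n,atz(cam,u,z))
E
```

```text
postA [0.526 0.293 0.106]
postB [0.638 0.238 0.106]
rack [0.577 0.271 0.   ]
spare? [ 0.55  -0.032  0.031]
spare? [0.54  0.106 0.031]
keep [ 0.543 -0.292  0.   ]
bal [ 0.565 -0.311  0.009]
post [0.636 0.25  0.106]
post [0.535 0.298 0.106]
rack [0.58  0.278 0.   ]
sp? [0.543 0.108 0.031]
sp? [ 0.552 -0.029  0.031]
keep [ 0.546 -0.292  0.   ]
bal [ 0.558 -0.312  0.009]
```

The scene view shows:
- The silver spare tin on its cradle at about (308,262), with the orange look-alike at (336,232).
- The rack at (378,213).
- The keeper running from (242,295) to its block at (243,350).

The two cameras agree to within about 10 mm. Next I'll get rough axes and work out the first move.

```bash
cat >> h.py <<'E'
def go(x,y,z,yaw):
    s=telemetry.observe(); Rm=rot(s["tool_rot"]); d=Rm.T@(np.array([x,y,z])-s["position"])
    cur=np.arctan2(Rm[1,0],Rm[0,0]); t=-(yaw-cur); t=(t+np.pi/2)%np.pi-np.pi/2
    print("t",round(s["clock"],2),"cur",np.round(s["position"],4),"yaw",round(cur,3),"q7",round(s["qpos"][6],2),"-> cm",np.round(d*100,2),"turn",round(t,3),"w",s["grip_width"])
E
python3 - <<'E'
from h import *
a=snap("scene")
for n,p,q,z in (("tin",(300,251),(326,262),.056),("keeper",(242,297),(243,345),.018)):
    P,Q=atz(a,p,z),atz(a,q,z); print(n,P,Q,np.arctan2(*(Q-P)[1::-1]),np.linalg.norm(Q-P))
print(np.arctan2(.24-.295,.637-.53))
go(.50,-.03,.25,.298)
E
```

```text
tin [ 0.51843224 -0.03065113  0.056     ] [ 0.60137459 -0.01006555  0.056     ] 0.24327571566956904 0.08545875235187182
keeper [ 0.48332681 -0.23649555  0.018     ] [ 0.59313997 -0.33504769  0.018     ] -0.7314060962351051 0.1475515302829895
-0.4747995630264205
t 1.1 cur [ 0.1834 -0.5975  0.2313] yaw 0.298 q7 -0.11 -> cm [ 46.92 -44.96  -1.87] turn -0.0 w 0.08564013768452249
```

Call:
{"op": "apply_moves", "data": {"steps": [[4, -3.2, -2, 0], [7, -6, -2, 0], [10, -8.5, -2, 0], [13, -11, -2, 0], [16, -13.5, -2, 0], [19, -16, -2, 0], [22, -18.5, -2, 0], [25, -21, -2, 0], [28, -23.5, -2, 0], [31, -26, -2, 0]]}}

```text
clock: 1.93
position: [0.4042, -0.2563, 0.2516]
tool_rot: [3.141, -0.0, 0.298]
force: [0.9, -0.6, 0.4]
grip_width: 0.0856
```

Call:
{"op": "apply_moves", "data": {"steps": [[3, -2.5, 0, 0], [6, -5, 0, 0], [9, -7.5, 0, 0], [12, -10, 0, 0], [15, -12.5, 0, 0], [18, -15, 0, 0], [20, -17, 0, 0], [20.5, -17.4, 0, 0], [20.5, -17.4, 0, 0], [20.5, -17.4, 0, 0]]}}

```text
clock: 2.77
position: [0.5481, -0.032, 0.2511]
tool_rot: [3.141, 0.001, 0.298]
force: [0.1, -1.2, -0.1]
grip_width: 0.0857
```

Run:
```python
from h import *
w=snap("wrist"); cv2.imwrite("pics/w1.png",w[0][:,:,::-1])
for n,z in (("tin_spare",.031),("cradle",0),("post_a",.106),("rack",0)):
    for d in cams.pinpoint("wrist",n)[:3]: print(n,np.round(d["uv"]),round(d["score"],2),atz(w,d["uv"],z))
go(.551,-.03,.25,.25)
```

```text
tin_spare [314. 197.] 0.81 [ 0.55040985 -0.02496221  0.031     ]
tin_spare [192. 171.] 0.65 [0.54158999 0.10247283 0.031     ]
cradle [515. 259.] 0.3 [ 0.54729667 -0.29002608  0.        ]
post_a [50. 49.] 0.59 [0.63778062 0.2530211  0.106     ]
t 3.02 cur [ 0.5481 -0.0327  0.2515] yaw 0.296 q7 -1.45 -> cm [ 0.36 -0.17  0.15] turn 0.046 w 0.08563977296600533
```

View pics/w1.png

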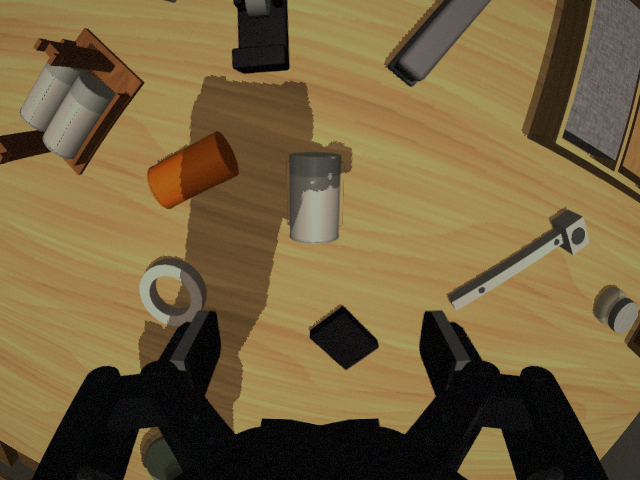

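The wrist view shows the spare tin parallel to the tool x axis. It spans about columns 290–340 and rows 152–243. The orange tin is at (192,171), and the jaw corridor is clear. I'll fit the tin's outline to refine its pose.

Run:
```python
from h import *
from scipy.optimize import least_squares
w=snap("wrist")
t=np.linspace(0,2*np.pi,73)
def cyl(p):
    x,y,yaw=p; c,s=np.cos(yaw),np.sin(yaw); P=[]
    for e in (-.042,.042):
        P.append(np.c_[x+e*c-.025*np.cos(t)*s,y+e*s+.025*np.cos(t)*c,.031+.025*np.sin(t)])
    u=proj(w,np.vstack(P)); a,b=u[:73],u[73:]
    return np.r_[a[:,0].min(),a[:,0].max(),b[:,0].min(),b[:,0].max(),u[:,1].min(),u[:,1].max()]
obs=np.array([290,339,288.5,341,152.5,243])
r=least_squares(lambda p:cyl(p)-obs,[.55,-.025,.296],x_scale=[.01,.01,.1])
print(r.x,r.fun); go(r.x[0],r.x[1],.02,r.x[2])
```

```text
[ 0.5519501  -0.02590793  0.28964104] [ 0.20892552 -0.21255143  0.55238944 -0.54821182 -0.96342567  0.91452597]
t 3.07 cur [ 0.5481 -0.0324  0.2515] yaw 0.296 q7 -1.45 -> cm [ 0.55 -0.52 23.15] turn 0.007 w 0.08511906752467951
```

Call:
{"op": "apply_moves", "data": {"steps": [[0.5, -0.5, 3, 0], [0.5, -0.5, 6, 0], [0.5, -0.5, 9, 0], [0.5, -0.5, 12, 0], [0.5, -0.5, 15, 0], [0.5, -0.5, 18, 0], [0.5, -0.5, 20, 0], [0.5, -0.5, 22, 0], [0.5, -0.5, 23.7, 0], [0.5, -0.5, 23.7, 0]], "claw": 0}}

```text
clock: 3.9
position: [0.55, -0.0256, 0.0116]
tool_rot: [-3.14, 0.004, 0.297]
force: [-0.9, 0.2, -0.7]
grip_width: 0.0852
```

Call:
{"op": "apply_moves", "data": {"steps": [[0, 0, 0, 0], [0, 0, 0, 0], [0, 0, 0, 0], [0, 0, 0, 0], [0, 0, 0, 0], [0, 0, 0, 0], [0, 0, 0, 0], [0, 0, 0, 0], [0, 0, 0, 0], [0, 0, 0, 0]], "claw": 1, "force": 35}}

```text
clock: 4.73
position: [0.5525, -0.0255, 0.0158]
tool_rot: [3.141, -0.002, 0.297]
force: [-0.8, -0.1, 8.1]
grip_width: 0.0491
```

Call:
{"op": "apply_moves", "data": {"steps": [[0, 0, -2, 0], [0, 0, -4, 0], [0, 0, -7, 0], [0, 0, -10, 0], [0, 0, -13, 0], [0, 0, -16, 0], [0, 0, -19, 0], [0, 0, -22, 0], [0, 0, -22, 0], [0, 0, -22, 0]]}}

```text
clock: 5.57
position: [0.5523, -0.0254, 0.2365]
tool_rot: [3.14, -0.004, 0.298]
force: [-0.3, -1.1, -2.1]
grip_width: 0.0488
```

Run:
```python
from h import *
print(telemetry.observe()["force"])
go(.58,.272,.25,-.47); go(.54,.23,.25,-.47)
```

```text
[-0.34882805 -1.11307166 -2.13223702]
t 5.57 cur [ 0.5523 -0.0254  0.2365] yaw 0.298 q7 -1.47 -> cm [ 11.37 -27.62  -1.35] turn 0.768 w 0.048832815547885065
t 5.57 cur [ 0.5523 -0.0254  0.2365] yaw 0.298 q7 -1.47 -> cm [  6.32 -24.78  -1.37] turn 0.768 w 0.048832815547885065
```

Call:
{"op": "apply_moves", "data": {"steps": [[0.7, -3, -2, 0.1], [1.4, -6, -4, 0.2], [2.1, -9, -5, 0.3], [2.8, -12, -5, 0.4], [3.5, -15, -5, 0.5], [4.2, -18, -5, 0.6], [4.9, -21, -5, 0.7], [5.6, -24, -5, 0.77], [6, -27, -5, 0.77], [6.3, -30, -5, 0.77]]}}

```text
clock: 6.4
position: [0.5301, 0.24, 0.2807]
tool_rot: [3.136, 0.005, -0.464]
force: [0.4, 0.6, -1.4]
grip_width: 0.0491
```

Call:
{"op": "apply_moves", "data": {"steps": [[1.4, -1.4, 0, 0], [1.4, -1.4, 0, 0], [1.4, -1.4, 0, 0], [1.4, -1.4, 0, 0], [1.4, -1.4, 0, 0], [1.4, -1.4, 0, 0], [1.4, -1.4, 0, 0], [1.4, -1.4, 0, 0], [1.4, -1.4, 0, 0], [1.4, -1.4, 0, 0]]}}

```text
clock: 7.23
position: [0.5492, 0.2464, 0.2817]
tool_rot: [3.138, 0.005, -0.462]
force: [-0.9, -0.5, -1.0]
grip_width: 0.0488
```

Run:
```python
from h import *
w=snap("wrist"); cv2.imwrite("pics/w2.png",w[0][:,:,::-1])
for n,z in (("rack",0),("post_a",.106),("tin_left",.033),("tin_spare",0.27)):
    for d in cams.pinpoint("wrist",n)[:3]: print(n,np.round(d["uv"]),round(d["score"],2),atz(w,d["uv"],z))
go(.58,.272,.2,-.47)
```

```text
rack [281. 174.] 0.88 [0.58359302 0.27862965 0.        ]
rack [517.  98.] 0.51 [ 0.54969379 -0.02463476  0.        ]
rack [471. 256.] 0.22 [0.38352506 0.10714426 0.        ]
post_a [272. 126.] 0.72 [0.63451887 0.24836218 0.106     ]
tin_left [257. 181.] 0.67 [0.59247938 0.29976696 0.033     ]
tin_spare [436. 146.] 0.89 [0.59276262 0.1699237  0.27      ]
tin_spare [321. 334.] 0.59 [0.5323826  0.25437321 0.27      ]
t 7.48 cur [0.5492 0.2465 0.2816] yaw -0.462 q7 -2.5 -> cm [ 1.66 -3.69  8.14] turn 0.008 w 0.04874278359791595
```

View pics/w2.png

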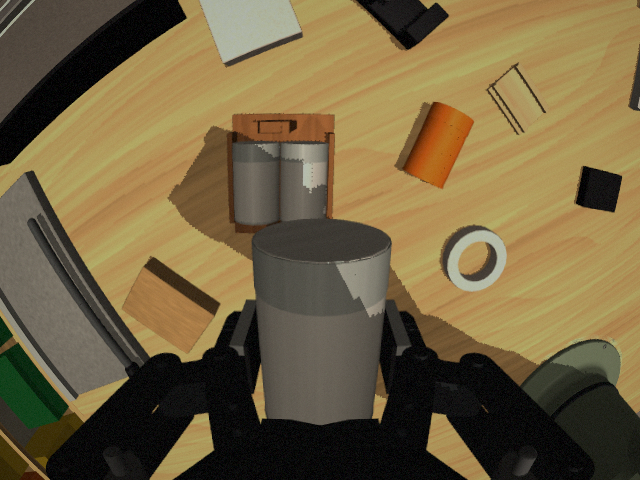

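The wrist view shows the rack straight up-image: outer walls at columns 229 and 334, far base edge at row 114. The tin is held square. Joint 7 is almost at its limit, so I'll take the half-turned grasp, then measure the rack from the other side.

Call:
{"op": "apply_moves", "data": {"steps": [[0, 0, 0, -0.12], [0, 0, 0, -0.24], [0, 0, 0, -0.36], [0, 0, 0, -0.48], [0, 0, 0, -0.6], [0, 0, 0, -0.72], [0, 0, 0, -0.84], [0, 0, 0, -0.96], [0, 0, 0, -1.08], [0, 0, 0, -1.2]]}}

```text
clock: 8.32
position: [0.5492, 0.2465, 0.2816]
tool_rot: [-3.139, 0.005, 0.744]
force: [-0.2, 0.1, -1.5]
grip_width: 0.049
```

Call:
{"op": "apply_moves", "data": {"steps": [[0, 0, 0, -0.12], [0, 0, 0, -0.24], [0, 0, 0, -0.36], [0, 0, 0, -0.48], [0, 0, 0, -0.6], [0, 0, 0, -0.72], [0, 0, 0, -0.84], [0, 0, 0, -0.96], [0, 0, 0, -1.08], [0, 0, 0, -1.2]]}}

```text
clock: 9.15
position: [0.5492, 0.2465, 0.2816]
tool_rot: [-3.136, -0.001, 1.944]
force: [-0.3, -0.5, -1.9]
grip_width: 0.0488
```

Run:
```python
from h import *
go(.645,.24,.27,2.672)
```

```text
t 9.15 cur [0.5492 0.2465 0.2816] yaw 1.944 q7 -0.32 -> cm [-4.1   8.69  1.11] turn -0.728 w 0.04879523689453091
```

Call:
{"op": "apply_moves", "data": {"steps": [[-1.5, 3, 0, -0.12], [-3, 6, 0, -0.24], [-4.1, 8.7, 0, -0.36], [-4.1, 8.7, 0, -0.48], [-4.1, 8.7, 0, -0.6], [-4.1, 8.7, 0, -0.72], [-4.1, 8.7, 0, -0.73], [-4.1, 8.7, 0, -0.73], [-4.1, 8.7, 0, -0.73], [-4.1, 8.7, 0, -0.73]]}}

```text
clock: 9.98
position: [0.6451, 0.2396, 0.2812]
tool_rot: [-3.138, -0.004, 2.665]
force: [-0.1, 0.4, -0.9]
grip_width: 0.049
```

Run:
```python
from h import *
w=snap("wrist"); cv2.imwrite("pics/w3.png",w[0][:,:,::-1])
for n,z in (("rack",0),("post_a",.106),("tin_left",.033),("tin_spare",0.27)):
    for d in cams.pinpoint("wrist",n)[:3]: print(n,np.round(d["uv"]),round(d["score"],2),atz(w,d["uv"],z))
go(.582,.274,.2,2.672)
```

```text
rack [324. 128.] 0.69 [0.58245723 0.27562388 0.        ]
post_a [324. 198.] 0.91 [0.63340949 0.24871494 0.106     ]
post_a [ 23. 157.] 0.53 [ 0.43435724 -0.01560359  0.106     ]
tin_left [349. 126.] 0.74 [0.59176793 0.30073391 0.033     ]
tin_left [231. 289.] 0.36 [0.69447241 0.09368475 0.033     ]
tin_spare [171. 169.] 0.9 [0.5581581  0.21096709 0.27      ]
tin_spare [319. 333.] 0.76 [0.65998031 0.2318016  0.27      ]
t 10.23 cur [0.645  0.2396 0.2812] yaw 2.668 q7 0.42 -> cm [7.14 0.21 8.15] turn -0.004 w 0.04914350089330051
```

View pics/w3.png

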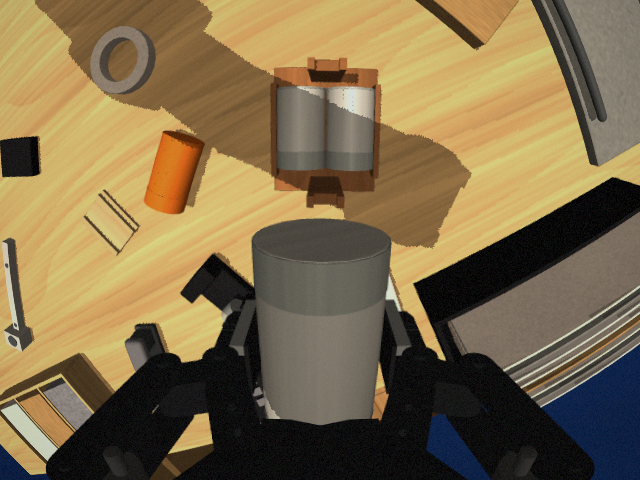

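Both posts and all four rack corners are visible, with the rack centre near (324,128). I'll overlay the rack model on an enlarged crop to refine the pose.

```bash
cat >> h.py <<'E'
def rackpts(p):
    x,y,a=p; L=[(sx*.070,sy*.057,.008) for sx in(1,-1) for sy in(1,-1)]
    L+=[(sx*.058+e,sy*.016,.118) for sx in(1,-1) for sy in(1,-1) for e in(.005,-.005)]
    L=np.array(L); c,s=np.cos(a),np.sin(a)
    return np.c_[x+c*L[:,0]-s*L[:,1],y+s*L[:,0]+c*L[:,1],L[:,2]]
E
python3 - <<'E'
from h import *
w=snap("wrist"); u=proj(w,rackpts((.5825,.275,-.47))); print(np.round(u,1).tolist())
k=5; im=cv2.resize(w[0][45:220,250:400,::-1],None,fx=k,fy=k,interpolation=cv2.INTER_CUBIC)
im=im[:, :]
for i,p in enumerate(u):
    q=((p-[250,45]+.5)*k).astype(int); cv2.drawMarker(im,tuple(map(int,q)),(0,255,0),0,10,1)
im=cv2.convertScaleAbs(im,alpha=1.4); cv2.imwrite("pics/w3c.png",cv2.resize(im,None,fx=.68,fy=.68))
E
```

```text
[[373.0, 190.8], [273.5, 191.1], [374.9, 67.9], [271.0, 68.1], [342.9, 207.6], [343.0, 196.0], [305.1, 207.6], [305.0, 196.1], [343.6, 69.0], [343.6, 57.1], [303.7, 69.0], [303.7, 57.1]]
```

View pics/w3c.png

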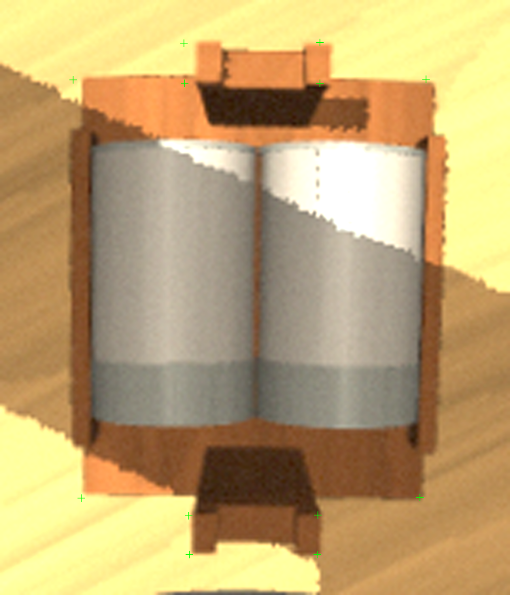

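Run:
```python
from h import *
from scipy.optimize import least_squares
w=snap("wrist")
# order: +x(near):y+ (right), y- (left); -x(far)...
c=np.array([(422,497),(84,495),(433,83),(84,79),(319,555),(319,515),(193,552),(194,514),(328,87),(330,45),(199,83),(198,42)])
obs=c/3.4+[250,45]-.5
r=least_squares(lambda p:(proj(w,rackpts(p))-obs).ravel(),[.5825,.275,-.47],x_scale=[.01,.01,.1],loss="soft_l1")
print(r.x); print(np.round((proj(w,rackpts(r.x))-obs),1).tolist())
# held tin: silhouette top face approx
x,y,a=r.x
go(x,y,.2,a+np.pi)
```

```text
[ 0.5833086   0.27655209 -0.48575348]
[[-0.0, 1.0], [-0.2, 0.2], [0.6, -0.1], [-0.6, -0.6], [0.4, 0.1], [0.8, 0.4], [-0.2, 0.5], [-0.5, 0.1], [0.9, -0.8], [0.4, -0.3], [-1.0, -0.3], [-0.6, -0.1]]
t 10.33 cur [0.6451 0.2396 0.2812] yaw 2.668 q7 0.42 -> cm [7.14 0.5  8.15] turn 0.012 w 0.048800488369573826
```

Call:
{"op": "apply_moves", "data": {"steps": [[2, 0.2, 0, 0.012], [4, 0.3, 0, 0.012], [6, 0.5, 0, 0.012], [7.1, 0.5, 0, 0.012], [7.1, 0.5, 0, 0.012], [7.1, 0.5, 2, 0.012], [7.1, 0.5, 5, 0.012], [7.1, 0.5, 8, 0.012], [7.1, 0.5, 8.5, 0.012], [7.1, 0.5, 8.5, 0.012]]}}

```text
clock: 11.17
position: [0.5836, 0.2753, 0.195]
tool_rot: [-3.135, -0.006, 2.656]
force: [-0.1, -0.5, -0.1]
grip_width: 0.0488
```

Run:
```python
from h import *
go(.5833,.2766,.075,-.486+np.pi); s=telemetry.observe(); print(s["tool_rot"],s["force"])
```

```text
t 11.17 cur [0.5836 0.2753 0.195 ] yaw 2.656 q7 0.27 -> cm [ 0.02  0.18 12.  ] turn 0.0 w 0.04875272035030578
[-3.13516327 -0.00600034  2.65575314] [-0.06715155 -0.47837837 -0.08334468]
```

Call:
{"op": "apply_moves", "data": {"steps": [[0, 0.1, 2, 0], [0, 0.1, 4, 0], [0, 0.1, 6, 0], [0, 0.1, 8, 0], [0, 0.1, 9.5, 0], [0, 0.1, 10.5, 0], [0, 0.1, 11.5, 0], [0, 0.1, 12, 0], [0, 0.1, 12, 0], [0, 0.1, 12, 0]]}}

```text
clock: 12.0
position: [0.5839, 0.2771, 0.0771]
tool_rot: [-3.138, -0.004, 2.656]
force: [0.4, -0.6, -1.1]
grip_width: 0.0487
```

Run:
```python
from h import *
go(.5833,.2766,.061,-.486+np.pi); s=telemetry.observe(); print(s["tool_rot"],s["force"])
for n in ("wrist","scene"):
    w=snap(n); cv2.imwrite(f"pics/{n}4.png",w[0][:,:,::-1])
    print([(np.round(d["uv"]),d["score"]) for d in cams.pinpoint(n,"tin_spare")[:4]],proj(w,[.5833,.2766,.089]))
```

```text
t 12.0 cur [0.5839 0.2771 0.0771] yaw 2.656 q7 0.2 -> cm [ 0.02 -0.07  1.61] turn 0.001 w 0.0486689056142441
[-3.138331   -0.00397692  2.65620091] [ 0.38817664 -0.61888624 -1.08951681]
[(array([ 81., 319.]), 0.79), (array([321., 335.]), 0.61)] [[317.44377643 328.8885745 ]]
[(array([380., 191.]), 0.71), (array([336., 233.]), 0.69)] [[382.93423134 194.52005312]]
```

Now I'll lower slowly until it makes contact.

Call:
{"op": "apply_moves", "data": {"steps": [[0, 0, 0.3, 0], [0, 0, 0.6, 0], [0, 0, 0.8, 0], [0, 0, 1.0, 0], [0, 0, 1.15, 0], [0, 0, 1.3, 0], [0, 0, 1.3, 0], [0, 0, 1.3, 0], [0, 0, 1.3, 0], [0, 0, 1.3, 0]]}}

```text
clock: 13.03
position: [0.5834, 0.277, 0.0635]
tool_rot: [-3.138, -0.004, 2.656]
force: [0.0, -0.0, -1.4]
grip_width: 0.0488
```

Call:
{"op": "apply_moves", "data": {"steps": [[0, 0, 0.1, 0], [0, 0, 0.15, 0], [0, 0, 0.2, 0], [0, 0, 0.25, 0], [0, 0, 0.3, 0], [0, 0, 0.3, 0], [0, 0, 0.3, 0], [0, 0, 0.3, 0], [0, 0, 0.3, 0], [0, 0, 0.3, 0]]}}

```text
clock: 13.87
position: [0.5836, 0.2771, 0.0611]
tool_rot: [-3.138, -0.004, 2.656]
force: [-2.4, -2.4, 9.6]
grip_width: 0.0484
```

Contact came at the predicted height. Now I'll release and look.

Call:
{"op": "apply_moves", "data": {"steps": [[0, 0, -0.1, 0], [0, 0, -0.1, 0], [0, 0, -0.1, 0], [0, 0, -0.1, 0], [0, 0, -0.1, 0], [0, 0, -0.1, 0], [0, 0, -0.1, 0], [0, 0, -0.1, 0], [0, 0, -0.1, 0], [0, 0, -0.1, 0]], "claw": 0}}

```text
clock: 14.7
position: [0.5834, 0.2769, 0.0614]
tool_rot: [-3.138, -0.005, 2.656]
force: [0.1, -0.3, -0.1]
grip_width: 0.0854
```

Call:
{"op": "apply_moves", "data": {"steps": [[0, 0, -1, 0], [0, 0, -2, 0], [0, 0, -4, 0], [0, 0, -7, 0], [0, 0, -10, 0], [0, 0, -13, 0], [0, 0, -16, 0], [-3, 0, -18, 0], [-6, 0, -18, 0], [-6, 0, -18, 0]]}}

```text
clock: 15.53
position: [0.6422, 0.2452, 0.2435]
tool_rot: [-3.139, -0.0, 2.651]
force: [0.5, -1.3, -0.3]
grip_width: 0.0852
```

Run:
```python
from h import *
s=telemetry.observe(); print(s["position"],s["force"])
p=(.5833,.2766,-.486)
w=snap("wrist"); u=proj(w,rackpts(p)); c,sn=np.cos(p[2]),np.sin(p[2])
for n in ("wrist","scene"):
    a=w if n=="wrist" else snap(n)
    for d in cams.pinpoint(n,"tin_spare")[:3]:
        P=atz(a,d["uv"],.076); q=P[:2]-p[:2]; print(n,np.round(d["uv"]),round(d["score"],2),P,"rack frame",c*q[0]+sn*q[1],-sn*q[0]+c*q[1])
print(u[4:].tolist())
im=cv2.resize(w[0][20:270,220:440,::-1],None,fx=2.2,fy=2.2,interpolation=cv2.INTER_CUBIC)
for e in(-.042,.042):
  for f in (-.025,.025):
    P=[p[0]+c*e-sn*f,p[1]+sn*e+c*f,.076]; q=(proj(w,P)[0]-[220,20])*2.2; cv2.drawMarker(im,tuple(map(int,q)),(0,255,0),0,9,1)
cv2.imwrite("pics/w5.png",im)
```

```text
[0.64218408 0.24519865 0.24348476] [ 0.46909056 -1.2769454  -0.30465313]
wrist [156. 183.] 0.65 [0.54454546 0.13017171 0.076     ] rack frame 0.034128509826843484 -0.14757507426294372
wrist [321. 140.] 0.58 [0.58539785 0.27687242 0.076     ] rack frame 0.0017276924278564055 0.001220770411276942
scene [335. 232.] 0.81 [0.55820213 0.07822187 0.076     ] rack frame 0.07046924868326039 -0.1871306191654148
scene [381. 198.] 0.77 [0.58221554 0.27099565 0.076     ] rack frame 0.0016588641121729475 -0.005461954125695933
[[341.42347175519296, 225.2283317063163], [341.588498601467, 212.39642099557278], [298.97196946313727, 225.38648447175663], [298.6949322480129, 212.55996083376093], [342.24725567007624, 68.05492329519339], [342.19239775000983, 54.51767431460661], [296.7162428797367, 68.2737674098027], [296.6414575157182, 54.74070308901864]]
```

View pics/w5.png

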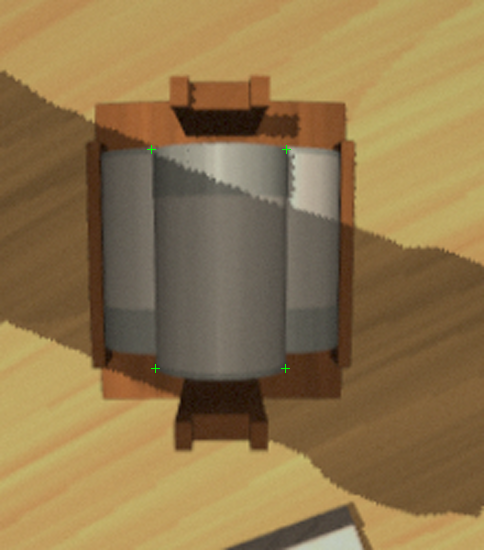

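The tin rests centred in the gap: its outline matches the model within about 2 mm, and it doesn't move after release. Now the keeper.

Call:
{"op": "apply_moves", "data": {"steps": [[-1.2, -3.5, 0, 0.03], [-2.5, -7, 0, 0.06], [-3.8, -10.5, 0, 0.09], [-5, -14, 0, 0.12], [-6.3, -17.5, 0, 0.15], [-7.5, -21, 0, 0.18], [-8.8, -24.5, 0, 0.21], [-10.1, -28, 0, 0.24], [-11.4, -31.5, 0, 0.24], [-12.6, -35, 0, 0.24]]}}

```text
clock: 16.57
position: [0.5849, -0.1199, 0.2424]
tool_rot: [-3.137, -0.003, 2.418]
force: [0.8, -0.2, -0.1]
grip_width: 0.0849
```

Run:
```python
from h import *
go(.562,-.311,.24,2.41)
```

```text
t 16.57 cur [ 0.5849 -0.1199  0.2424] yaw 2.418 q7 0.73 -> cm [-10.94 -15.83   0.28] turn 0.008 w 0.08494549077289232
```

Call:
{"op": "apply_moves", "data": {"steps": [[-2.2, -3.2, 0, 0], [-4.4, -6.4, 0, 0], [-6.6, -9.6, 0, 0], [-8.8, -12.8, 0, 0], [-10.9, -15.4, 0, 0], [-10.9, -15.4, 0, 0], [-10.9, -15.4, 0, 0], [-10.9, -15.4, 0, 0], [-10.9, -15.4, 0, 0], [-10.9, -15.4, 0, 0]]}}

```text
clock: 17.4
position: [0.5655, -0.3052, 0.2426]
tool_rot: [-3.137, -0.003, 2.418]
force: [1.0, -0.3, -0.6]
grip_width: 0.085
```

Run:
```python
from h import *
w=snap("wrist"); cv2.imwrite("pics/w6.png",w[0][:,:,::-1])
for n,z in (("keeper",0),("keeper_balance",.009)):
    for d in cams.pinpoint("wrist",n)[:3]: print(n,np.round(d["uv"],1),round(d["score"],2),atz(w,d["uv"],z))
# threshold the bar: bright, unsaturated
hsv=cv2.cvtColor(w[0],cv2.COLOR_RGB2HSV)
cv2.imwrite("pics/w6c.png",cv2.resize(w[0][60:360,170:470,::-1],None,fx=2,fy=2,interpolation=cv2.INTER_CUBIC))
go(.562,-.311,.2,2.41)
```

```text
keeper [319.  171.4] 0.8 [ 0.54329308 -0.28781447  0.        ]
keeper [182.5 283.6] 0.6 [ 5.32644878e-01 -4.98298662e-01  5.55111512e-17]
keeper_balance [321.1 204.3] 0.83 [ 0.56969472 -0.30815367  0.009     ]
t 17.55 cur [ 0.5654 -0.3059  0.2425] yaw 2.417 q7 1.04 -> cm [-0.1  -0.58  4.25] turn 0.007 w 0.08535013912575552
```

View pics/w6c.png

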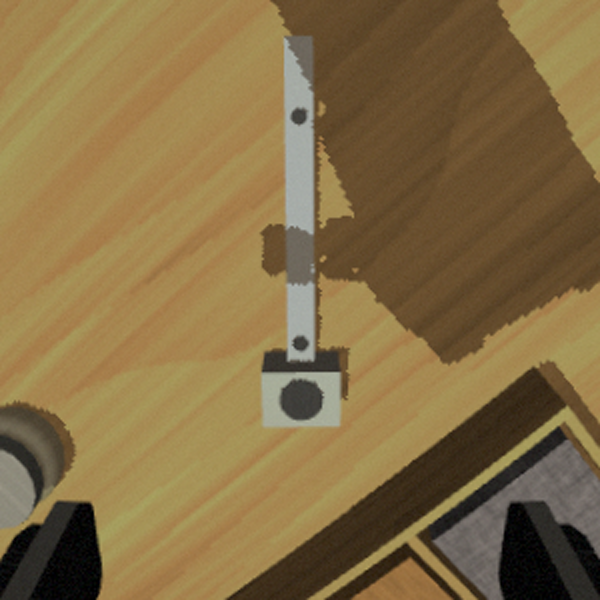

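Run:
```python
from h import *
from scipy.optimize import least_squares
w=snap("wrist")
L=np.array([(-.098,-.007,.018),(-.098,.007,.018),(.068,-.02,.034),(.068,.02,.034),(.098,-.02,.034),(.098,.02,.034)])
obs=np.array([(283.5,37),(312.5,37),(262,372),(340,372),(262,427),(340.5,427)])/2+[170,60]-.25
def pts(p,L=L):
    c,s=np.cos(p[2]),np.sin(p[2]); return np.c_[p[0]+c*L[:,0]-s*L[:,1],p[1]+s*L[:,0]+c*L[:,1],L[:,2]]
def f(p,sg=1): 
    M=L*[1,-1,1] if sg<0 else L
    return (proj(w,pts(p,M))-obs).ravel()
for sg in(1,-1):
    r=least_squares(f,[.545,-.289,-.73],x_scale=[.01,.01,.1],args=(sg,)); print(r.x,r.cost,np.round(r.fun,1))
    if r.cost<60: b=pts(r.x,np.array([[.033,0,.009]]))[0]; print("bal",b); go(b[0],b[1],.003,r.x[2]+np.pi)
```

```text
[ 0.54537652 -0.28961833 -0.71557383] 0.5731840425460392 [ 0.  -0.3  0.  -0.5 -0.5  0.5  0.3  0.2  0.3  0.2 -0.2  0. ]
bal [ 0.57028218 -0.311268    0.009     ]
t 17.6 cur [ 0.5653 -0.3062  0.2424] yaw 2.417 q7 1.04 -> cm [-0.79  0.07 23.94] turn -0.009 w 0.08570134144013382
[ 0.54577098 -0.2899966  -0.71509847] 3280.723453765409 [ 14.5   0.1 -14.6   0.2  39.3   0.7 -39.4   1.   39.    0.5 -38.9   0.7]
```

The keeper fit is sub-pixel: the block is at the lower end, around (322,260), and the balance point is about 8 mm from the TCP axis. Now I'll descend and grip.

Call:
{"op": "apply_moves", "data": {"steps": [[-0.7, 0.1, 3, 0], [-0.7, 0.1, 6, 0], [-0.7, 0.1, 9, 0], [-0.7, 0.1, 12, 0], [-0.7, 0.1, 15, 0], [-0.7, 0.1, 18, 0], [-0.7, 0.1, 20, 0], [-0.7, 0.1, 22, 0], [-0.7, 0.1, 23.4, 0], [-0.7, 0.1, 23.4, 0]], "claw": 0}}

```text
clock: 18.43
position: [0.5684, -0.31, 0.0056]
tool_rot: [-3.136, -0.007, 2.417]
force: [0.5, 0.3, -0.8]
grip_width: 0.0854
```

Call:
{"op": "apply_moves", "data": {"steps": [[0, 0, 0, 0], [0, 0, 0, 0], [0, 0, 0, 0], [0, 0, 0, 0], [0, 0, 0, 0], [0, 0, 0, 0], [0, 0, 0, 0], [0, 0, 0, 0], [0, 0, 0, 0], [0, 0, 0, 0]], "claw": 1, "force": 60}}

```text
clock: 19.27
position: [0.5699, -0.3112, 0.0091]
tool_rot: [-3.137, -0.003, 2.416]
force: [-1.2, 0.4, 9.4]
grip_width: 0.0121
```

Call:
{"op": "apply_moves", "data": {"steps": [[0, 0, 0, 0], [0, 0, 0, 0], [0, 0, 0, 0], [0, 0, -0.5, 0], [0, 0, -1, 0], [0, 0, -2, 0], [0, 0, -3, 0], [0, 0, -3, 0], [0, 0, -3, 0], [0, 0, -3, 0]]}}

```text
clock: 20.1
position: [0.5697, -0.3109, 0.0383]
tool_rot: [-3.137, -0.003, 2.416]
force: [-1.1, 0.8, -2.0]
grip_width: 0.012
```

Call:
{"op": "apply_moves", "data": {"steps": [[0, 0, -2, 0], [0, 0, -4, 0], [0, 0, -7, 0], [0, 0, -10, 0], [0, 0, -13, 0], [0, 0, -16, 0], [0, 0, -19, 0], [0, 0, -22, 0], [0, 0, -24, 0], [0, 0, -24, 0]]}}

```text
clock: 20.93
position: [0.5726, -0.311, 0.2824]
tool_rot: [-3.138, 0.002, 2.416]
force: [0.7, 0.8, -2.0]
grip_width: 0.0118
```

Run:
```python
from h import *
w=snap("wrist"); cv2.imwrite("pics/w7.png",w[0][:,:,::-1]); s=telemetry.observe(); print(s["force"],s["moment"],s["position"])
go(.6125,.2612,.28,2.656)
```

```text
[ 0.1823957  -0.36380687 -3.38927088] [ 0.00727795  0.00583356 -0.01652736] [ 0.57183152 -0.31077869  0.27980332]
t 20.98 cur [ 0.5718 -0.3108  0.2798] yaw 2.416 q7 1.06 -> cm [34.9  45.5  -0.19] turn -0.24 w 0.011737800392639742
```

View pics/w7.png

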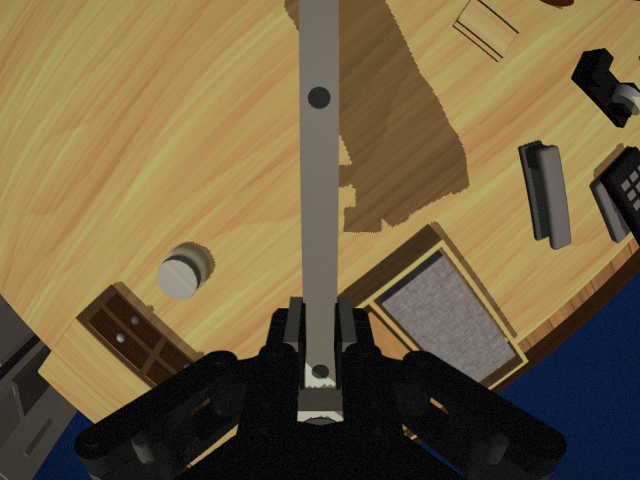

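Call:
{"op": "apply_moves", "data": {"steps": [[1, 1.3, 0, 0], [3, 4, 0, -0.03], [5, 6.5, 0, -0.06], [7, 9.1, 0, -0.09], [9, 11.7, 0, -0.12], [11, 14.3, 0, -0.15], [13, 17, 0, -0.18], [15, 19.6, 0, -0.21], [17, 22.2, 0, -0.24], [19, 24.8, 0, -0.24]]}}

```text
clock: 21.82
position: [0.5928, 0.0025, 0.2761]
tool_rot: [-3.137, -0.006, 2.658]
force: [0.4, -1.2, -2.8]
grip_width: 0.0122
```

Run:
```python
from h import *
from scipy.optimize import least_squares
go(.6125,.2612,.28,2.656)
# holes: bar x from w6 (cam pose there), then pitch from w7
c=snap("wrist"); K=c[1]; f=cams.grab_frame("wrist"); Tc=f["T_tool_cam"]
def cam(pos,e):
    T=np.eye(4);T[:3,:3]=rot(e);T[:3,3]=pos;T=T@Tc; return (None,K,T[:3,:3],T[:3,3],True)
w6=cam([.5654,-.306,.2425],[-3.137,-.003,2.417])
k=np.array([.54537,-.28962]); d=np.array([np.cos(-.7156),np.sin(-.7156)])
hx=[(atz(w6,(np.array(p)/2+[170,60]-.25),.018)[:2]-k)@d for p in((299,117),(301,343))]; print("holes x",hx)
w7=(None,K,Tc[:3,:3],Tc[:3,3],True) # tool frame; bar along -x tool
def P(p): # p: x of balance, z of top at balance, pitch
    return np.array([[p[0]-np.cos(p[2])*(h-.033),p[3],p[1]+np.sin(p[2])*(h-.033)] for h in hx])
# grasp x fixed ~0 ; unknown z,pitch
r=least_squares(lambda q:(proj(w7,P([0,q[0],q[1],q[2]]))-[[319,97.5],[320.5,371]]).ravel(),[-.009,0,0]); print("z_top_tool,pitch,y",r.x,r.fun)
```

```text
t 21.82 cur [0.5928 0.0025 0.2761] yaw 2.658 q7 0.75 -> cm [10.28 23.83 -0.44] turn 0.002 w 0.012238784431172144
holes x [np.float64(-0.0577015009701277), np.float64(0.057595662269903335)]
z_top_tool,pitch,y [-0.01081603  0.06502758  0.00012023] [ 0.61341096  0.77459908 -0.8402818   0.08420209]
```

Call:
{"op": "apply_moves", "data": {"steps": [[1.5, 3.4, 0, 0], [3, 6.8, 0, 0], [4.5, 10.2, 0, 0], [6, 13.6, 0, 0], [7.4, 17, 0, 0], [8.9, 20.4, 0, 0], [9.9, 22.8, 0, 0], [9.9, 22.8, 0, 0], [9.9, 22.8, 0, 0], [9.9, 22.8, 0, 0]]}}

```text
clock: 22.75
position: [0.6122, 0.248, 0.2759]
tool_rot: [-3.136, -0.005, 2.656]
force: [0.9, -0.7, -3.1]
grip_width: 0.0122
```

Run:
```python
from h import *
go(.6125,.2612,.165,2.656); print(telemetry.observe()["tool_rot"])
a=snap("scene"); b=snap("side")
for n,c in(("scene",a),("side",b)):
    u=proj(c,[.5833,.2766,.27])[0].astype(int); x,y=u[0]-50,u[1]-45
    print(n,x,y); cv2.imwrite(f"pics/{n}8.png",c[0][:,:,::-1])
A=[cv2.resize(c[0][max(0,int(y)-50):,:][:110,max(0,int(x)-65):][:,:130],(390,330),interpolation=cv2.INTER_CUBIC) for c,(x,y) in((a,proj(a,[.5833,.2766,.27])[0]),(b,proj(b,[.5833,.2766,.27])[0]))]
cv2.imwrite("pics/c8.png",np.hstack(A)[:,:,::-1])
print([(max(0,int(y)-50),max(0,int(x)-65)) for x,y in(proj(a,[.5833,.2766,.27])[0],proj(b,[.5833,.2766,.27])[0])])
```

```text
t 22.75 cur [0.6122 0.248  0.2759] yaw 2.656 q7 0.36 -> cm [ 0.53  1.25 11.08] turn 0.0 w 0.012153236841320412
[-3.13581374 -0.00527087  2.65600756]
scene 338 105
side 149 168
[(100, 323), (163, 134)]
```

View pics/c8.png

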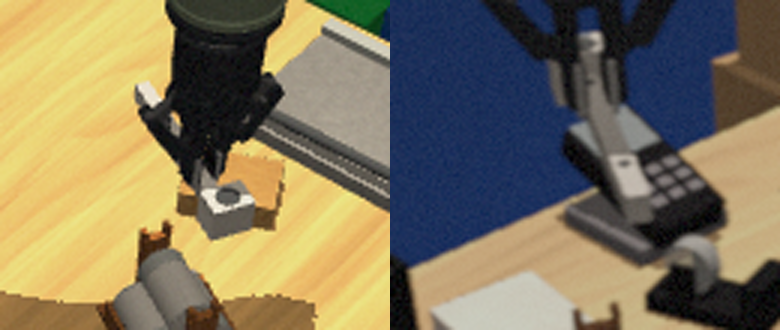

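Run:
```python
from h import *
s=telemetry.observe(); T=np.array(s["position"]); Rm=rot(s["tool_rot"]); print(s["position"],s["force"])
a=snap("scene"); b=snap("side")
L={"end":[(-.098,y,z) for y in(-.007,.007) for z in(0,.018)],"blk":[(x,y,.034) for x in(.068,.098) for y in(-.02,.02)]}
for pitch in(-.06,0,.06):
  for k,v in L.items():
    v=np.array(v)-[.033,0,.009]; q=R.from_euler('y',pitch).apply(v)  # +pitch: x end down
    P=T+(np.c_[-q[:,0],q[:,1],-q[:,2]])@Rm.T  # tool frame, balance at tcp z=0
    for n,c,o,dx in(("scene",a,(323,100),0),("side",b,(134,163),390)):
        print(pitch,k,n,np.round((proj(c,P)-o+.5)*3+[dx,0]).astype(int).tolist())
big=[cv2.resize(c[0][y:y+h,x:x+h],(400,400),interpolation=cv2.INTER_CUBIC) for c,x,y,h in((a,360,120,64),(b,180,165,75))]
cv2.imwrite("pics/c9.png",np.hstack(big)[:,:,::-1])
```

```text
[0.6125019  0.24733012 0.27662032] [ 0.17405927 -0.53076856 -1.83412628]
-0.06 end scene [[138, 105], [139, 90], [152, 102], [153, 86]]
-0.06 end side [[650, 233], [648, 207], [626, 237], [624, 211]]
-0.06 blk scene [[203, 188], [245, 177], [218, 210], [260, 198]]
-0.06 blk side [[613, 49], [550, 58], [604, 29], [543, 37]]
0 end scene [[139, 98], [140, 84], [152, 95], [153, 80]]
0 end side [[649, 222], [647, 194], [625, 226], [622, 198]]
0 blk scene [[204, 191], [245, 179], [219, 214], [260, 202]]
0 blk side [[613, 51], [550, 59], [604, 33], [543, 41]]
0.06 end scene [[139, 92], [141, 78], [152, 88], [154, 74]]
0.06 end side [[648, 210], [645, 182], [624, 214], [621, 185]]
0.06 blk scene [[204, 194], [245, 182], [219, 218], [260, 207]]
0.06 blk side [[613, 53], [550, 62], [604, 38], [543, 46]]
```

View pics/c9.png

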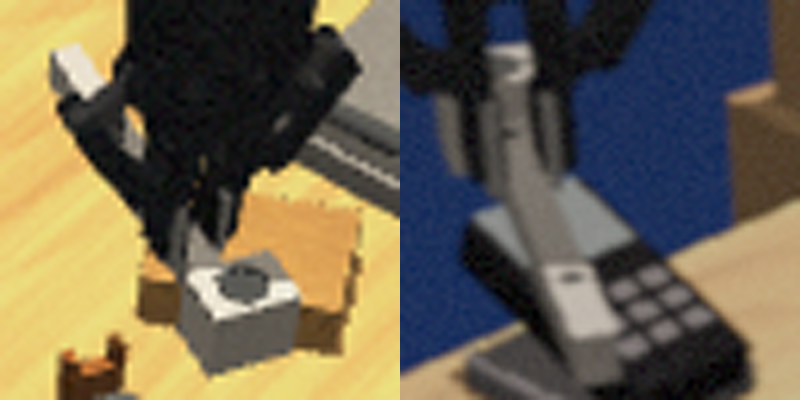

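The tilt estimates are about 0–0.02 rad from the fixed cameras, within the 0.08 limit. The rough wrist-camera estimate of 0.065 disagrees, but it rested on assumptions. I'll centre the bar, then lower it.

Call:
{"op": "apply_moves", "data": {"steps": [[0.2, 0.4, 0, 0], [0.4, 0.8, 0, 0], [0.5, 1.2, 0, 0], [0.5, 1.3, 0, 0], [0.5, 1.3, 1, 0], [0.5, 1.3, 2, 0], [0.5, 1.3, 3, 0], [0.5, 1.3, 4, 0], [0.5, 1.3, 5, 0], [0.5, 1.3, 5, 0]]}}

```text
clock: 23.78
position: [0.6129, 0.262, 0.2245]
tool_rot: [-3.135, -0.006, 2.656]
force: [0.1, -0.2, -2.0]
grip_width: 0.0117
```

Run:
```python
from h import *
go(.6125,.2612,.167,2.656); s=telemetry.observe(); print(s["tool_rot"],s["force"])
```

```text
t 23.78 cur [0.6129 0.262  0.2245] yaw 2.656 q7 0.32 -> cm [-0.04 -0.05  5.75] turn 0.0 w 0.011703056442166623
[-3.13507542 -0.00633348  2.65634671] [ 0.11652455 -0.16114553 -1.97701558]
```

Call:
{"op": "apply_moves", "data": {"steps": [[0, 0, 1, 0], [0, 0, 2, 0], [0, 0, 3, 0], [0, 0, 4, 0], [0, 0, 5, 0], [0, 0, 5.6, 0], [0, 0, 5.6, 0], [0, 0, 5.6, 0], [0, 0, 5.6, 0], [0, 0, 5.6, 0]]}}

```text
clock: 24.62
position: [0.6136, 0.2628, 0.1719]
tool_rot: [-3.138, -0.004, 2.656]
force: [-0.3, 0.1, -2.5]
grip_width: 0.0115
```

Run:
```python
from h import *
go(.6125,.2612,.167,2.656); s=telemetry.observe(); print(s["tool_rot"],s["force"])
A=[]
for n,h,dx,dy in (("scene",80,0,0),("side",110,0,10)):
    c=snap(n); x,y=proj(c,[.5833,.2766,.13])[0]; x,y=int(x)-h//2+dx,int(y)-h//2+dy
    x,y=max(x,0),max(y,0); im=cv2.resize(c[0][y:y+h,x:x+h],(400,400),interpolation=cv2.INTER_CUBIC)
    pts=[proj(c,[.5833+np.cos(-.486)*d,.2766+np.sin(-.486)*d,.118])[0] for d in(-.058,.058)]
    print(n,(x,y),400/h,pts); A.append(im)
cv2.imwrite("pics/c10.png",np.hstack(A)[:,:,::-1])
```

```text
t 24.62 cur [0.6136 0.2628 0.1719] yaw 2.656 q7 0.29 -> cm [ 0.02 -0.19  0.49] turn 0.0 w 0.011497953013133683
[-3.13843166 -0.003879    2.65625141] [-0.29257846  0.0609637  -2.49698923]
scene (344, 145) 5.0 [array([375.85329389, 175.18234058]), array([391.9600289 , 201.55189307])]
side (150, 231) 3.6363636363636362 [array([212.12459825, 298.06500965]), array([201.2532766 , 266.21306255])]
```

View pics/c10.png

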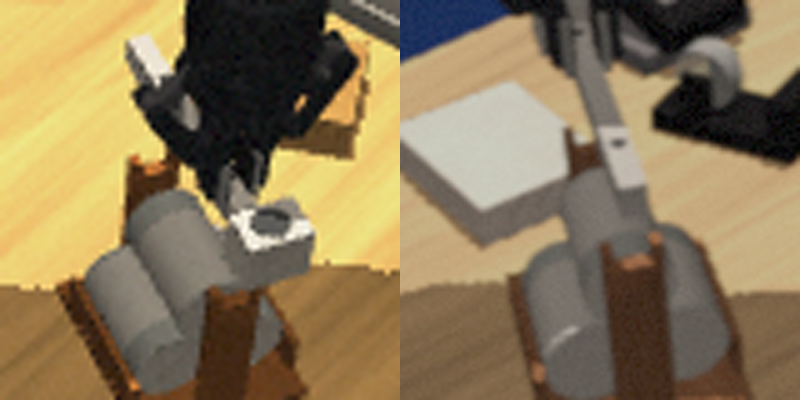

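The tin is still in place, and the bar sits parallel over the rack, clear of the posts and tin. I'll make one small correction, let it settle and check.

Call:
{"op": "apply_moves", "data": {"steps": [[0, -0.05, 0.1, 0], [0, -0.1, 0.2, 0], [0, -0.1, 0.3, 0], [0, -0.1, 0.4, 0], [0, -0.1, 0.4, 0], [0, -0.1, 0.4, 0], [0, -0.1, 0.4, 0], [0, -0.1, 0.4, 0], [0, -0.1, 0.4, 0], [0, -0.1, 0.4, 0]]}}

```text
clock: 25.55
position: [0.6129, 0.2617, 0.1673]
tool_rot: [-3.138, -0.004, 2.656]
force: [0.1, 0.5, -1.9]
grip_width: 0.0124
```

Run:
```python
from h import *
go(.6125,.2612,.167,2.656); s=telemetry.observe(); print(s["tool_rot"],s["force"],np.abs(s["qd"]).max())
T=np.array(s["position"]); Rm=rot(s["tool_rot"])
A=[]
for n,h in (("scene",80),("side",90)):
    c=snap(n); x,y=proj(c,[.5833,.2766,.16])[0]; x,y=int(x)-h//2,int(y)-h//2; k=400/h
    im=cv2.resize(c[0][y:y+h,x:x+h],(400,400),interpolation=cv2.INTER_CUBIC)
    for v,col in(((-.098,-.007,.018),(0,255,0)),((-.098,.007,.018),(0,255,0)),((-.098,.007,0),(0,255,0)),((-.098,-.007,0),(0,255,0)),((.068,-.02,.034),(255,0,0)),((.068,.02,.034),(255,0,0)),((.098,-.02,.034),(255,0,0)),((.098,.02,.034),(255,0,0))):
        q=np.array(v)-[.033,0,.009]; P=T+Rm@np.array([-q[0],q[1],-q[2]]); cv2.drawMarker(im,tuple(map(int,(proj(c,P)[0]-[x,y]+.5)*k)),col,0,8,1)
    for sx in(-1,1):
        for sy in(-1,1):
            P=[.5833+np.cos(-.486)*.058*sx-np.sin(-.486)*.013*sy,.2766+np.sin(-.486)*.058*sx+np.cos(-.486)*.013*sy,.118]
            cv2.drawMarker(im,tuple(map(int,(proj(c,P)[0]-[x,y]+.5)*k)),(255,255,0),0,8,1)
    A.append(im)
cv2.imwrite("pics/c11.png",np.hstack(A)[:,:,::-1])
```

```text
t 25.55 cur [0.6129 0.2617 0.1673] yaw 2.656 q7 0.29 -> cm [ 0.01 -0.06  0.03] turn 0.0 w 0.01236357386539371
[-3.13770415 -0.00442054  2.65633883] [ 0.07578803  0.46872784 -1.88464142] 0.0023180020200296216
```

```bash
python3 -c "
from workcell import workorder; print(workorder.job_done())"
```

```text
the job is handed in; nothing more can be done
None
```

The spare tin is lying in the gap on the two rack tins, released. The keeper bar is held still over the rack, and I handed the job in at about 25.6 s.

- **Tin:** the outline from the wrist camera matched a centred tin to within about 2 mm. The network's point from the scene camera read about 5 mm off sideways. That camera also showed the bar about 5 mm off, so I put it down to its calibration. The last picture I saw, just before the final nudge, still showed the tin in place.
- **Bar position:** it is gripped within about 1 mm of the balance point. The tool is under 1 mm from its target over the rack centre and square to the rack. The underside works out at about 158 mm, which is 4 cm above the prongs.
- **Contact:** the wrist force is about 1.9 N downward, roughly the bar's weight, so there is no sign of it touching anything.
- **Disagreement on level:** the scene and side cameras gave a tilt of about 0 to 0.02 rad. A cruder estimate from the wrist camera gave 0.065 rad. Both are inside the 0.08 limit, and I trusted the fixed cameras.
- **Not checked:** I had used all 12 pictures, so the last overlay of the final pose wasn't viewed. That pose rests on the arm's own readings. I didn't check that the other objects were untouched, but the moves between stations were made about 24 cm or more above the counter.

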